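Shut off the air and bring the opened lockout padlock to the valve

ROBOT

A 6-joint arm with a two-finger parallel gripper is mounted at the origin on the work surface. World frame = base frame: x ahead of the robot, y to its left, z up, the work surface at z = 0. Lengths are in m, angles in degrees, forces in N, time in s.
With the tool pointing down it reaches from about 0.35 to 0.875 m from the base axis. Payload 4.2 kg.
Tool frame: the origin (TCP) lies midway between the tips of the shut fingers; the grasp point (between the pads) lies 19 mm behind it; z points along the fingers, y is the line along which they close (so a half turn about z gives the same grasp; the last joint's range is limited). The gripper opens to 87 mm and grips with 3 to 60 N. Pads are 19 mm wide; open, the fingers measure 117 mm over their backs; the gripper's body (75 mm by 190 mm) begins 51 mm behind the grasp point.
Start: joints at [14.817, 22.042, 0.453, 0, -68.411, -14.817], TCP at [0.625, 0, 0.223] pointing down, gripper open.
Joint ranges: [-179.83, 179.83], [-69.29, 118.12], [-61.27, 80.66], [-181.25, 117.63], [-171.15, -9.14], [-177.46, 177.46]. Speed limits (degrees/s): [159.86, 159.86, 180, 180, 180, 180].

INTERFACE

Orientations are given as a 3x3 rotation matrix whose columns are the frame's x, y, z axes.
In Python, from station import r, cams gives the robot as it stands.
- The arm moves only by the tool play_rows, never from a script. Its argument "commands" is text: rows parted by semicolons, each of 6 numbers parted by spaces: the shift along the world's x, y, z normalised to -1 to 1, where 1 is 30 mm, then the turn, a rotation vector about the world's x, y, z normalised to -1 to 1, where 1 is 0.15 rad. A call has 1 to 20 rows; each row shifts and turns the commanded pose from where the row before left it; what a row does not reach is not made up. A row lasts 1/10 s, in which the tool goes at most 50 mm and 8.59 degrees, less where a joint would pass 70% of its speed; a pose out of reach is approached as far as the arm can. A call with a number of a shift or a turn outside -1 to 1 is refused whole. A call with a gripper value outside its range is refused whole. "grip" is the finger opening in mm, from 0 to 87, set as the call begins (left out, the last holds). The fingers move at their own pace and stop on an object; the grip force is fixed at half the most. Time passes only in rows, so rows that do not move let the fingers close. It gives the time, the measured TCP pose, the force, the opening and the grip force at its end, in the units of the state.
- r.sense(): the state, without advancing time (a new reading comes with each control period).
- cams.capture(name): name is "scene" or "side" or "wrist"; returns (picture, depth): 420x560x3 uint8, blue, green, red; 420x560 float32, m along the optical axis (not along the pixel's ray), 0 where there is no reading.
- cams.camera_info(name): a dict with "mtx" (3x3 intrinsics, pixels), "R" (3x3) and "t" (3): a world point X has camera coordinates R X + t. Camera axes: x right, y down, z forward; pixel columns grow to the right and rows downward; lengths in m; the calibration is good to about 2 mm. A picture is of the moment at which its call begins: read the wrist's pose just before it. camera_info takes no time and is no camera call; for the wrist camera it gives the pose at the moment of the call.
- r.finish_job(): hands the job in; it is judged then, once.
The state is a dict: "time_s": time; "joints": joint angles; "joint_velocities": joint speeds; "effort": joint torques, N m; "tcp_pos": TCP position; "ee_rot": TCP orientation; "wrist_force": force on the tool from outside, world axes, zero at the start; "moment": the same for the moment, N m; "gripper_width": opening from 0.0 (shut) to 1.0 (fully open); "gripper_force": force on a finger pad.
Only numpy, scipy, OpenCV 4.12 (cv2) and the standard library are available. Lean on these libraries where they do the work, as an engineer would, in place of code of your own. Each camera call takes 0.05 s, during which the arm holds its last target. There are 200 camera calls.

TASK

Lock the air out for service: turn the black lever of the air unit's ball valve fully shut, square across the pipe. Then open the dial padlock lying in the tray: turn its knob right (clockwise) until the pointer is at 3 o'clock, without going past, then back left to 1 o'clock (12 o'clock is at the shackle), and pull the shackle out to its stop. Lift the open lock out of the tray and finish while still holding it steady, its shackle a hand's breadth above the hole in the valve's lock ear, touching nothing else and leaving the other things on the bench alone.

Things in the scene. Friction and masses are not known exactly. Their poses are not given: they have to be found in the camera images.
- air_unit: air service unit screwed to the bench (it does not move): 90 x 270 mm aluminium foot, a 21 mm steel pipe along its y axis with centre 70 mm up, a brass ball valve in the middle, and at +y a grey filter-regulator with clear bowl, its black knob reaching 126 mm up. Origin: on the bench under the valve stem; x and y along the foot, z up
- valve_lever (a joint): angle of the valve's lever about its vertical stem, which stands over the unit's origin: 0 = fully open, lever along the pipe, pointing to the unit's -y; it grows clockwise seen from above; 1.571 = fully shut at the stop, lever square across the pipe, pointing to the unit's -x. Friction holds it where it is left; about 3 N at the grip moves it
- lever_grip (a point): middle of the lever's black grip, 94 mm from the stem's axis, 112 mm above the bench; the grip is a bar 22 mm wide, 12 mm thick and 74 mm long, with nothing within 20 mm below it but the pipe
- lock_ear (a point): point on the axis of the valve's padlock hole, level with the lever, 112 mm above the bench, 34 mm from the stem to the unit's -x (fixed): a 32 x 26 mm steel ear with an upright 10 mm hole; the shut lever's own hole lies over it
- tray: grey moulded tray, fixed on the bench, 77 x 145 mm, whose middle pocket holds the padlock: pocket floor 20 mm up, walls 34 mm up, 1.5 mm of play around the lock; its x axis is the direction in which the shackle points and is pulled, its +x wall has two slots for the shackle's legs. Origin under its centre, z up
- lock_center (a point): centre of the padlock's brass body, which is 58 mm along the shackle, 56 mm across and 26 mm thick and lies flat, dial up, in the tray's pocket; x axis towards the shackle, z out of the dial. The whole lock weighs about 0.25 kg
- dial (a joint): dial angle, rad: 0 = pointer at 12 o'clock (towards the shackle), growing clockwise seen from above; a click every 0.5236 (one hour), no end stops. Starts 3 to 6 clicks short of 3 o'clock (1.571), already cleared. Opens once it has come clockwise to 1.571, then gone counter-clockwise to 0.524, each within 0.12. If 1.571 is overrun, go on clockwise a full turn to it
- dial_knob (a point): middle of the dial's knob, on the dial's axis over the lock's centre: fluted, round, black, 30 mm in diameter, 15 mm high, top 7.5 mm above this point; beneath it a disc 39 mm in diameter, its top 5 mm above the lock. x axis = white pointer line; around it 12 white hour marks on the lock, those at 12, 3, 6, 9 broader. Passing a click takes about 0.05 N m
- shackle (a joint): how far the shackle is pulled out of the lock, m: 0 = shut, 0.015 = open at its stop. About 4 N slides it when the combination is dialled, otherwise it is blocked within 2 mm; it stays where it is left
- shackle_grip (a point): midway between the two straight legs of the steel shackle, 26 mm out from the lock's body while shut (moves with the shackle). A U of 8 mm round bar, 40 mm wide over both legs, legs along the lock's x axis, standing out 54 mm; it lies level, 33 mm above the bench with free space below, past the tray's wall. Pinch across both legs here to pull it and to lift the whole lock
- supply_board: bystander: open power supply board, 90 x 130 mm, 48 mm tall; origin under its centre
- solder_spool: bystander: solder spool standing on its flange, 60 mm in diameter, 40 mm tall; origin under its centre
- screw_bin: bystander: blue bin of screws, 100 x 140 mm, 55 mm tall; origin under its centre
- power_driver: bystander: black power screwdriver lying along its y axis, 190 mm long, 34 mm thick; origin on the bench under its middle
Things that resemble listed ones, but are neither listed nor needed, are in the scene too. What is shaped like the tray but orange or purple is not meant.

How it is judged (in metres and radians):
On the way, in this order (a step that is already met when the one before it is completed fails the run):
1. the valve's lever stands fully shut, square across the pipe (within 6 degrees) (value of joint valve_lever above 1.466 rad), for 0.2 s.
2. the combination is dialled and the shackle is pulled out to its stop (at least 12 of 15 mm) (value of joint shackle above 0.012 m), for 0.2 s.
At the end, for the whole second after the job is handed in: the lever is still shut within 6 degrees, the shackle is out at least 12 mm, and the fingers hold the lock still in the air, touching neither tray nor air unit, the middle of its shackle within 50 mm sideways of the lock ear's hole and 40 to 160 mm above it (value of joint valve_lever above 1.466 rad and value of joint shackle above 0.012 m and contact force between the fingers and padlock above 1 N and contact force between padlock and tray below 0.05 N and contact force between padlock and air_unit below 0.05 N and horizontal distance between shackle_grip and lock_ear below 0.05 m and z of shackle_grip in the frame of lock_ear between 0.04 and 0.16 m and linear speed of padlock below 0.03 m/s); the arm keeps its last pose, push and grip.
It fails at once if a bystander is pushed more than 25 mm (distance of any of supply_board, solder_spool, screw_bin, power_driver from where it was at the start of the episode above 0.025 m).
It also fails if it takes over 72 s, if anything falls off the work surface, if the arm or the gripper's body presses on something with over 40 N, if the wrist force passes 120 N, or if a joint passes its speed limit or range.

## Working session

There is one attempt and no reset: what is moved stays moved. The work goes in short steps, Python scripts to look and compute and a tool call to move; the robot and the scene stay as the last step left them, time stands still between calls to the robot, and variables do not carry over. Pictures are saved under pics/ and viewed, at most 10 in all, crops included, and the job is handed in when it is done.

Besides the shell and the picture viewer there is one more tool, called after "Emit:" as name(argument=value, ...) on one line, values as JSON. play_rows: Moves the arm, as the interface text tells. Scaled input: -1 to 1 covers 30 mm each way for a shift and 0.15 rad each way for a turn. Its arguments: {"type":"object","properties":{"commands":{"type":"string"},"grip":{"type":"number"}},"required":["commands"]}

```bash
ls; mkdir -p pics
cat > h.py <<'E'
import numpy as np, cv2
from station import r, cams
def ray(name,u,v,z,ci=None):
    ci=ci or cams.camera_info(name)
    K,R,t=[np.array(ci[k],float) for k in("mtx","R","t")]
    d=R.T@np.linalg.inv(K)@np.array([u,v,1.]); c=-R.T@t.ravel()
    return c+d*(z-c[2])/d[2]
def pix(name,X,ci=None):
    ci=ci or cams.camera_info(name)
    K,R,t=[np.array(ci[k],float) for k in("mtx","R","t")]
    p=K@(R@np.array(X,float)+t.ravel()); return p[:2]/p[2]
E
python3 - <<'E'
from h import *
for n in("scene","side","wrist"):
    im,d=cams.capture(n); np.savez(f"pics/{n}0.npz",im=im,d=d)
    cv2.imwrite(f"pics/{n}0.png",im); ci=cams.camera_info(n)
    print(n,-np.array(ci["R"]).T@np.array(ci["t"]).ravel())
a=cv2.imread("pics/scene0.png");b=cv2.imread("pics/side0.png")
E
```

```text
pics
scene [1.44713017 0.35084039 1.28688868]
side [ 0.04465658 -1.05600559  0.93551755]
wrist [ 0.62458271 -0.07794372  0.38377705]
```

View pics/scene0.png

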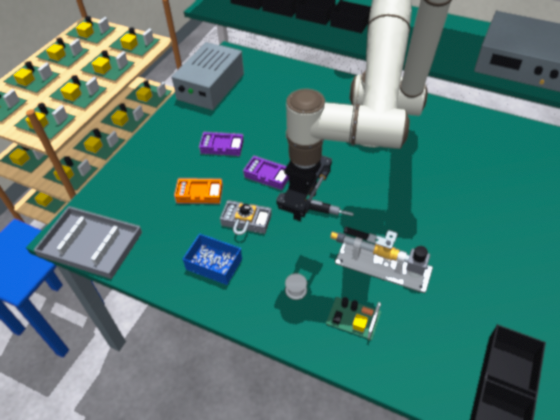

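View pics/side0.png

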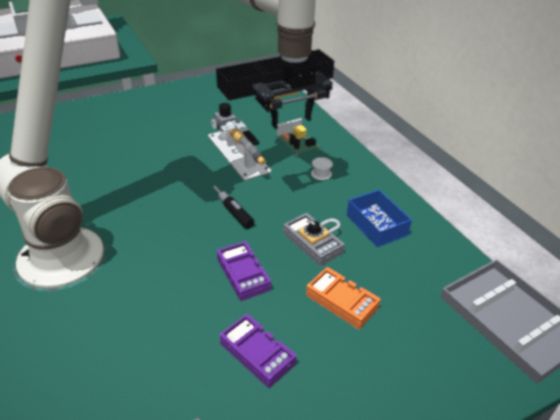

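The scene view shows the grey tray with the padlock at scene (246,215) / side (315,237). Lookalikes are orange at scene (199,190), purple at (221,143) and (266,172), and the large grey tray at (87,240). I choose the grey tray with the brass lock. The air unit is at scene (383,262) / side (238,140). Next is a close crop.

Run:
```python
from h import *
a=cv2.imread("pics/scene0.png");b=cv2.imread("pics/side0.png")
def c(im,x,y,w=100,h=75): return cv2.resize(im[y:y+h,x:x+w],(400,300),interpolation=cv2.INTER_CUBIC)
m=np.vstack([np.hstack([c(a,335,222),c(a,205,180)]),np.hstack([c(b,195,100),c(b,270,200)])])
cv2.imwrite("pics/m1.png",m)
print("tray",ray("scene",246,215,.034),ray("side",315,237,.034))
print("knob",ray("scene",421,253,.126),ray("side",225,108,.126))
```

```text
tray [ 0.58442763 -0.21624925  0.034     ] [ 0.57678397 -0.23442603  0.034     ]
knob [0.57225312 0.32483141 0.126     ] [0.55765776 0.30255907 0.126     ]
```

View pics/m1.png

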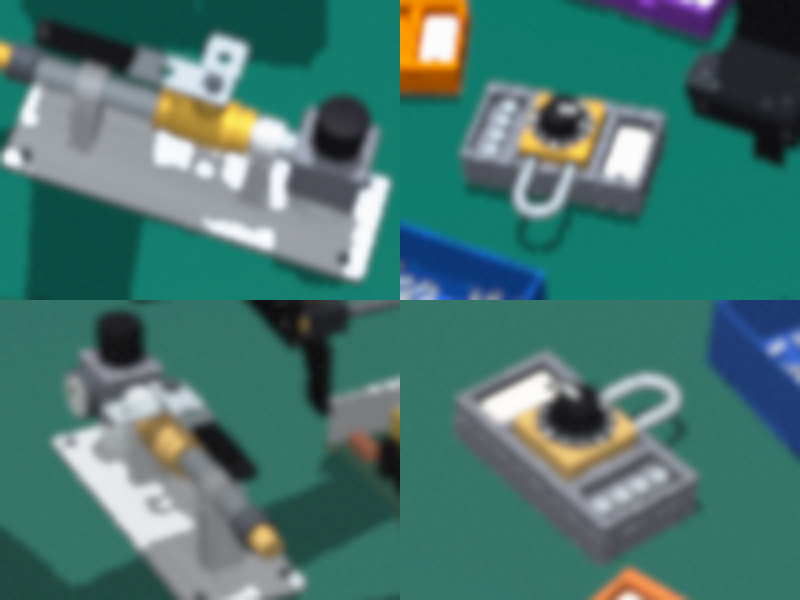

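The crop confirms it: the brass padlock with black dial lies in the grey tray (scene crop knob at 565,118), shackle towards the camera (+x). The lever is black at crop (88,48), pointing away from the regulator, and the ear is at (215,80).

Run:
```python
from h import *
S=lambda x,y,ox,oy:(x/4+ox,y/4+oy)
def tri(p,q):
    A=[]
    for n,(u,v) in(("scene",p),("side",q)):
        ci=cams.camera_info(n);P=np.array(ci["mtx"])@np.c_[np.array(ci["R"]),np.array(ci["t"]).ravel()]
        A+=[u*P[2]-P[0],v*P[2]-P[1]]
    X=np.linalg.svd(np.array(A))[2][3];return X[:3]/X[3]
T=lambda nm,p,q:print(nm,tri(p,q).round(4))
sa=lambda x,y:S(x,y,335,222); sb=lambda x,y:S(x,y,195,100)
ta=lambda x,y:S(x-400,y,205,180); tb=lambda x,y:S(x-400,y-300,270,200)
pr=lambda n,cam,p,z:print(n,p,ray(cam,*p,z).round(4))
T("grip",sa(85,48),sb(225,150)); T("regknob top",sa(342,112),sb(120,22))
T("gripfar",sa(40,32),sb(250,175)); 
for z in(.112,.118): pr("gripS","scene",sa(85,45),z);pr("gripSide","side",sb(225,147),z)
pr("gripfar","scene",sa(40,32),.115);pr("gripnear","scene",sa(132,60),.115)
for p in((8,160),(362,278),(392,180)): pr("foot","scene",sa(*p),.006)
pr("regtop","scene",sa(342,112),.126)
pr("ear","scene",sa(215,82),.113)
T("dial",ta(562,112),tb(578,400))
pr("dial","scene",ta(565,108),.066);pr("dialSide","side",tb(578,392),.066)
for p in((488,82),(665,110),(462,155),(640,215)): pr("tray","scene",ta(*p),.034)
d=np.load("pics/scene0.npz")["d"]
ci=cams.camera_info("scene")
def dp(p):
    u,v=[int(round(k)) for k in p];K=np.array(ci["mtx"]);z=d[v,u]
    return np.array(ci["R"]).T@(np.linalg.inv(K)@np.array([u,v,1])*z-np.array(ci["t"]).ravel())
for n,p in(("grip",sa(85,45)),("dial",ta(565,112)),("ear",sa(225,60)),("foot",sa(120,170))): print("depth",n,dp(p).round(4))
print(r.sense()["time_s"])
cv2.imwrite("pics/w0.png",cv2.imread("pics/wrist0.png"))
```

```text
grip [0.5717 0.1387 0.1106]
regknob top [0.5637 0.3202 0.125 ]
gripfar [0.5734 0.1034 0.1108]
gripS (356.25, 233.25) [0.5698 0.1382 0.112 ]
gripSide (251.25, 136.75) [0.5726 0.1401 0.112 ]
gripS (356.25, 233.25) [0.5743 0.1393 0.118 ]
gripSide (251.25, 136.75) [0.5687 0.1314 0.118 ]
gripfar (345.0, 230.0) [0.5742 0.1055 0.115 ]
gripnear (368.0, 237.0) [0.5711 0.1736 0.115 ]
foot (337.0, 262.0) [0.615  0.1034 0.006 ]
foot (425.5, 291.5) [0.6064 0.3696 0.006 ]
foot (433.0, 267.0) [0.5164 0.3678 0.006 ]
regtop (420.5, 250.0) [0.5631 0.3209 0.126 ]
ear (388.75, 242.5) [0.5642 0.2326 0.113 ]
dial [ 0.5802 -0.2194  0.061 ]
dial (246.25, 207.0) [ 0.5778 -0.216   0.066 ]
dialSide (314.5, 223.0) [ 0.5817 -0.219   0.066 ]
tray (227.0, 200.5) [ 0.5559 -0.3003  0.034 ]
tray (271.25, 207.5) [ 0.5246 -0.1571  0.034 ]
tray (220.5, 218.75) [ 0.6302 -0.2822  0.034 ]
tray (265.0, 233.75) [ 0.6262 -0.1288  0.034 ]
depth grip [0.5708 0.1377 0.114 ]
depth dial [ 0.581  -0.2152  0.065 ]
depth ear [0.4596 0.2216 0.0044]
depth foot [0.5906 0.1823 0.0102]
0.15
```

View pics/wrist0.png

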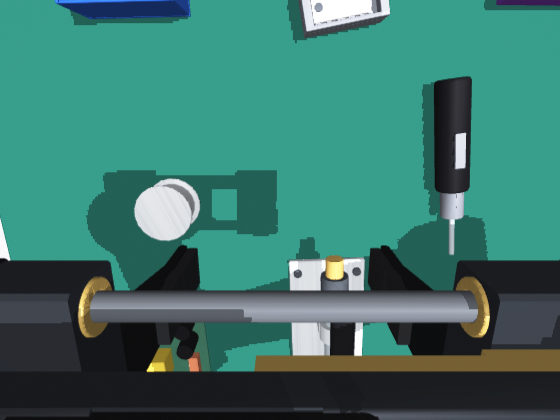

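The wrist view shows the pipe's brass end at (334,266) and the lever below it in line with the pipe. Unit origin is about (0.566, 0.234) with yaw about 2°, and the lever is at about 0 rad. I'll cage the grip and turn it.

Emit:
play_rows(commands="-0.3 0.78 -0.3 0 0 0;-0.3 0.78 -0.3 0 0 0;-0.3 0.78 -0.3 0 0 0;-0.3 0.78 -0.3 0 0 0;-0.3 0.78 -0.3 0 0 0;-0.3 0.78 -0.3 0 0 0;0 0 -0.5 0 0 0;0 0 -0.5 0 0 0;0 0 -0.5 0 0 0;0 0 -0.5 0 0 0;0 0 -0.5 0 0 0;0 0 0 0 0 0", grip=87)

```text
time_s: 1.35
tcp_pos: [0.5692, 0.1397, 0.0911]
ee_rot: [[-0.001, -1.0, -0.005], [-1.0, 0.001, -0.002], [0.002, 0.005, -1.0]]
wrist_force: [0.0, 0.3, -0.9]
gripper_width: 0.998
gripper_force: 0.0
```

Emit:
play_rows(commands="0 0 0 0 0 0;0 0 0 0 0 0;0 0 0 0 0 0;0 0 0 0 0 0;0 0 0 0 0 0;0 0 0 0 0 0", grip=27)

```text
time_s: 1.95
tcp_pos: [0.571, 0.1404, 0.0938]
ee_rot: [[0.0, -1.0, 0.0], [-1.0, -0.0, 0.0], [-0.0, -0.0, -1.0]]
wrist_force: [-0.2, -0.4, -0.5]
gripper_width: 0.54
gripper_force: 0.0
```

Run:
```python
from h import *
s=r.sense();print({k:np.round(s[k],3) for k in s if k not in("effort","joint_velocities")})
c=np.array([.566,.234]);p0=s["tcp_pos"][:2];R=np.hypot(*(p0-c));a0=np.arctan2(*(p0-c)[::-1]);print(R,np.degrees(a0))
n=20;th=a0-np.radians(4.6)*np.arange(n+1);P=c+.094*np.c_[np.cos(th),np.sin(th)];P[0]=p0
print((np.diff(P,axis=0)/.03).round(2).tolist(),P[-1])
```

```text
{'time_s': np.float64(1.95), 'joints': array([ 2.9585e+01,  2.5400e+01, -1.4517e+01,  1.0000e-03, -5.0063e+01,
       -2.9586e+01]), 'tcp_pos': array([0.571, 0.14 , 0.094]), 'ee_rot': array([[ 0., -1.,  0.],
       [-1., -0.,  0.],
       [-0., -0., -1.]]), 'wrist_force': array([-0.212, -0.367, -0.482]), 'moment': array([ 0.022,  0.012, -0.007]), 'gripper_force': np.float64(0.0), 'gripper_width': np.float64(0.54)}
0.09369646031570639 -86.91887357910161
[[-0.25, -0.01], [-0.25, 0.02], [-0.25, 0.04], [-0.25, 0.06], [-0.24, 0.08], [-0.23, 0.1], [-0.22, 0.11], [-0.21, 0.13], [-0.2, 0.15], [-0.19, 0.16], [-0.18, 0.18], [-0.16, 0.19], [-0.15, 0.2], [-0.13, 0.22], [-0.11, 0.23], [-0.09, 0.23], [-0.07, 0.24], [-0.05, 0.25], [-0.03, 0.25], [-0.01, 0.25]] [0.47201673 0.2322264 ]
```

Emit:
play_rows(commands="0 0 0 0 0 0;0 0 0 0 0 0;0 0 0 0 0 0;0 0 0 0 0 0")

```text
time_s: 2.35
tcp_pos: [0.571, 0.1404, 0.0935]
ee_rot: [[-0.0, -1.0, -0.0], [-1.0, 0.0, -0.0], [0.0, 0.0, -1.0]]
wrist_force: [-0.5, -0.8, -0.4]
gripper_width: 0.321
gripper_force: 0.0
```

Emit:
play_rows(commands="-0.25 -0.01 0 0 0 -0.52;-0.25 0.02 0 0 0 -0.52;-0.25 0.04 0 0 0 -0.52;-0.25 0.06 0 0 0 -0.52;-0.24 0.08 0 0 0 -0.52;-0.23 0.1 0 0 0 -0.52;-0.22 0.11 0 0 0 -0.52;-0.21 0.13 0 0 0 -0.52;-0.2 0.15 0 0 0 -0.52;-0.19 0.16 0 0 0 -0.52")

```text
time_s: 3.35
tcp_pos: [0.5035, 0.1661, 0.0939]
ee_rot: [[-0.705, -0.709, 0.003], [-0.709, 0.705, 0.001], [-0.003, -0.001, -1.0]]
wrist_force: [3.2, 0.1, -0.7]
gripper_width: 0.308
gripper_force: 1.5
```

Emit:
play_rows(commands="-0.18 0.18 0 0 0 -0.52;-0.16 0.19 0 0 0 -0.52;-0.15 0.2 0 0 0 -0.52;-0.13 0.22 0 0 0 -0.52;-0.11 0.23 0 0 0 -0.52;-0.09 0.23 0 0 0 -0.52;-0.07 0.24 0 0 0 -0.52;-0.05 0.25 0 0 0 -0.52;-0.03 0.25 0 0 0 -0.52;-0.01 0.25 0 0 0 -0.52;0 0 0 0 0 0;0 0 0 0 0 0")

```text
time_s: 4.55
tcp_pos: [0.4735, 0.2306, 0.0938]
ee_rot: [[-1.0, -0.012, -0.0], [-0.012, 1.0, -0.004], [0.0, -0.004, -1.0]]
wrist_force: [5.3, -7.2, 1.5]
gripper_width: 0.308
gripper_force: 4.1
```

Emit:
play_rows(commands="0 0.05 0 0 0 0;0 0.05 0 0 0 0;0 0.05 0 0 0 0;0 0 0 0 0 0;0 0 0 0 0 0")

```text
time_s: 5.05
tcp_pos: [0.4733, 0.2309, 0.0937]
ee_rot: [[-1.0, -0.012, -0.002], [-0.012, 1.0, -0.011], [0.003, -0.011, -1.0]]
wrist_force: [11.1, -20.1, 3.0]
gripper_width: 0.318
gripper_force: 10.1
```

Run:
```python
from h import *
s=r.sense();print(s["joints"],s["wrist_force"])
a,_=cams.capture("scene");b,_=cams.capture("wrist")
c=lambda im,x,y,w=130,h=100: cv2.resize(im[y:y+h,x:x+w],(390,300),interpolation=cv2.INTER_CUBIC)
m=np.hstack([c(a,325,205),cv2.resize(b,(400,300))]);cv2.imwrite("pics/m2.png",m)
```

```text
[  43.89295407   20.46838679  -23.10191419    0.51168938  -46.98785565
 -133.5670862 ] [ 11.12639492 -20.13243099   3.01968787]
```

View pics/m2.png

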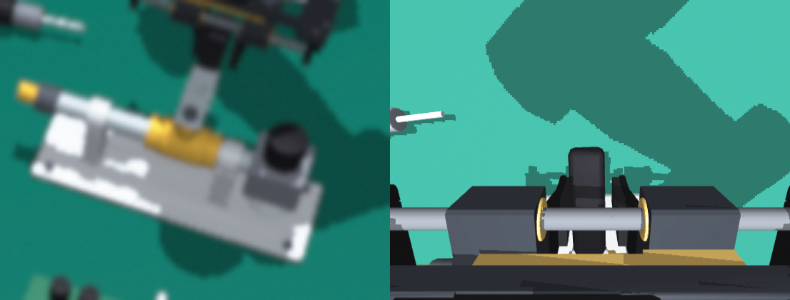

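The lever is against its stop: force rose to 20 N without motion, and the picture shows it square across the pipe. Next I release and lift.

Emit:
play_rows(commands="0 -0.05 0 0 0 0;0 0 0 0 0 0;0 0 0 0 0 0;0 0 0 0 0 0;0 0 0.5 0 0 0;0 0 1 0 0 0;0 0 1 0 0 0;0 0 1 0 0 0;0 0 0.5 0 0 0", grip=60)

```text
time_s: 6.05
tcp_pos: [0.4737, 0.2371, 0.2166]
ee_rot: [[-1.0, -0.012, 0.004], [-0.012, 1.0, 0.003], [-0.004, 0.003, -1.0]]
wrist_force: [0.5, 0.0, -0.2]
gripper_width: 0.688
gripper_force: 0.0
```

Run:
```python
from h import *
s=r.sense();ci=cams.camera_info("wrist");R=np.array(ci["R"]);C=-R.T@np.array(ci["t"]).ravel()
p=np.array(s["tcp_pos"]);E=np.array(s["ee_rot"]);print(p,s["wrist_force"],s["joints"],ci["mtx"])
Rt=R@E; ct=E.T@(C-p); print(ct,(Rt.T@[0,0,1]))
E2=np.array([[1,0,0],[0,-1,0],[0,0,-1.]])
for x in(.48,.5,.52):
  for z in(.15,.18):
    p2=np.array([x,-.218,z]);R2=Rt@E2.T;t2=-R2@(p2+E2@ct)
    print(x,z,[pix("",X,dict(mtx=ci["mtx"],R=R2,t=t2)).round() for X in([.58,-.218,.06],[.66,-.218,.03],[.58,-.29,.03])])
```

```text
[0.47367698 0.23714011 0.21659292] [ 0.4728321   0.04361426 -0.19482135] [ 4.41690530e+01  1.28872012e+01 -1.36267499e+01  3.14362513e-02
 -6.32002412e+01 -1.33491332e+02] [[347.6600279    0.         283.4143992 ]
 [  0.         347.6600279  208.73263546]
 [  0.           0.           1.        ]]
[ 0.0786052   0.00040867 -0.16204043] [-2.84925020e-01  1.28037897e-04  9.58549799e-01]
0.48 0.15 [array([283.,  72.]), array([282., -47.]), array([377.,  76.])]
0.48 0.18 [array([283.,  76.]), array([283., -31.]), array([368.,  79.])]
0.5 0.15 [array([283., 103.]), array([283., -14.]), array([375., 103.])]
0.5 0.18 [array([283., 104.]), array([283.,  -2.]), array([367., 104.])]
0.52 0.15 [array([283., 133.]), array([283.,  17.]), array([374., 130.])]
0.52 0.18 [array([283., 130.]), array([283.,  26.]), array([365., 127.])]
```

Emit:
play_rows(commands="0.1 -0.76 0 0 0 0.95;0.1 -0.76 0 0 0 0.95;0.1 -0.76 0 0 0 0.95;0.1 -0.76 0 0 0 0.95;0.1 -0.76 0 0 0 0.95;0.1 -0.76 0 0 0 0.95;0.1 -0.76 0 0 0 0.95;0.1 -0.76 0 0 0 0.95;0.1 -0.76 0 0 0 0.95;0.1 -0.76 0 0 0 0.95;0.1 -0.76 0 0 0 0.95;0.1 -0.76 0 0 0 0.95;0.1 -0.76 0 0 0 0.95;0.1 -0.76 -0.2 0 0 0.95;0.1 -0.76 -0.3 0 0 0.95;0.1 -0.76 -0.3 0 0 0.95;0.1 -0.76 -0.3 0 0 0.95;0.1 -0.76 -0.3 0 0 0.95;0.1 -0.76 -0.3 0 0 0.95;0 -0.76 -0.2 0 0 0.95", grip=60)

```text
time_s: 8.05
tcp_pos: [0.5302, -0.2204, 0.1557]
ee_rot: [[0.963, -0.271, -0.001], [-0.271, -0.963, 0.0], [-0.001, -0.0, -1.0]]
wrist_force: [1.2, 0.0, 0.3]
gripper_width: 0.69
gripper_force: 0.0
```

Emit:
play_rows(commands="0 0 0 0 0 0.95;0 0 0 0 0 0.95;0 0 0 0 0 0;0 0 0 0 0 0;0 0 0 0 0 0")

```text
time_s: 8.55
tcp_pos: [0.5301, -0.2198, 0.1566]
ee_rot: [[1.0, 0.003, 0.0], [0.003, -1.0, 0.0], [0.0, -0.0, -1.0]]
wrist_force: [-0.1, -0.9, 0.0]
gripper_width: 0.689
gripper_force: 0.0
```

Run:
```python
from h import *
s=r.sense();print(s["time_s"],np.round(s["tcp_pos"],4),np.round(s["ee_rot"],3),np.round(s["joints"],1))
ci=cams.camera_info("wrist");b,d=cams.capture("wrist")
u,v=pix("wrist",[.58,-.218,.06],ci);print(u,v)
x0=int(u)-120;y0=max(0,int(v)-110);print(x0,y0)
np.savez("pics/w1.npz",im=b,d=d,**{k:np.array(ci[k]) for k in("mtx","R","t")})
cv2.imwrite("pics/w1.png",cv2.resize(b[y0:y0+180,x0:x0+240],(800,600),interpolation=cv2.INTER_CUBIC))
```

```text
8.55 [ 0.5301 -0.2198  0.1566] [[ 1.     0.003  0.   ]
 [ 0.003 -1.     0.   ]
 [ 0.    -0.    -1.   ]] [ -6.4  20.3 -12.3  -0.  -57.4  96.5]
281.9746602242387 145.20658100132042
161 35
```

View pics/w1.png

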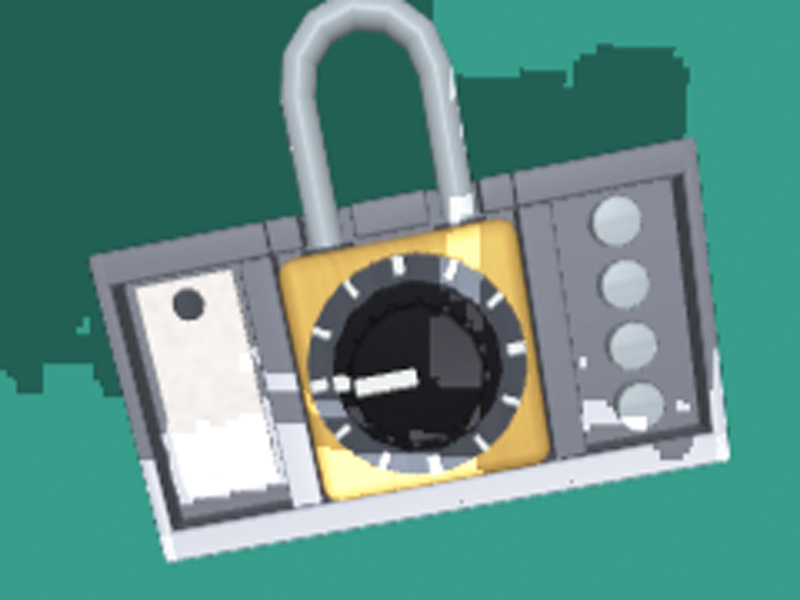

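The wrist crop shows the pointer at 9 o'clock (crop 385,382), tray yaw about 10°, disc centre at crop (417,363), and the shackle pointing up (+x). So it takes six clicks (180°) clockwise, then 60° back.

Run:
```python
from h import *
f=np.load("pics/w1.npz");ci={k:f[k] for k in("mtx","R","t")}
P=lambda x,y,z:ray("",161+x*.3,35+y*.3,z,ci).round(4)
D=P(417.5,363,.0505);print("disc",D,"knobtop",P(415,366,.066))
for n,a,b,z in(("trayfront",(168,560),(728,460),.034),("trayback",(92,258),(693,143),.034),("9-3",(325,385),(515,348),.051),("12-6",(399,265),(434,463),.051)):
    A,B=P(*a,z),P(*b,z);v=B-A;print(n,A,B,np.degrees(np.arctan2(v[1],v[0])))
l,rr=P(300,125,.033),P(446,100,.033);print("legs",l,rr,"mid",(l+rr)/2, np.linalg.norm(l-rr))
print("tip",P(358,2,.037))
```

```text
disc [ 0.58   -0.2212  0.0505] knobtop [ 0.5809 -0.2206  0.066 ]
trayfront [ 0.5284 -0.1579  0.034 ] [ 0.5545 -0.2986  0.034 ] -79.49102542232043
trayback [ 0.6027 -0.1442  0.034 ] [ 0.6284 -0.2846  0.034 ] -79.62693575354608
9-3 [ 0.575 -0.2    0.051] [ 0.5834 -0.2434  0.051 ] -79.04593735660157
12-6 [ 0.6016 -0.217   0.051 ] [ 0.5569 -0.2252  0.051 ] -169.60494178997487
legs [ 0.6323 -0.1941  0.033 ] [ 0.6377 -0.2276  0.033 ] mid [ 0.635   -0.21085  0.033  ] 0.033932432862970506
tip [ 0.6573 -0.2079  0.037 ]
```

Emit:
play_rows(commands="0.42 0 -0.3 0 0 0;0.42 0 -0.3 0 0 0;0.42 -0.02 -0.3 0 0 0;0.42 -0.02 -0.3 0 0 0;0 0 -0.6 0 0 0;0 0 -0.6 0 0 0;0 0 -0.6 0 0 0;0 0 -0.4 0 0 0;0 0 0 0 0 0;0 0 0 0 0 0", grip=50)

```text
time_s: 9.6
tcp_pos: [0.5808, -0.2215, 0.0544]
ee_rot: [[1.0, 0.004, -0.0], [0.004, -1.0, -0.0], [-0.0, 0.0, -1.0]]
wrist_force: [0.2, 0.7, 0.4]
gripper_width: 0.573
gripper_force: 0.0
```

Emit:
play_rows(commands="0 0 -0.03 0 0 0;0 0 0 0 0 0;0 0 0 0 0 0;0 0 0 0 0 0;0 0 0 0 0 0;0 0 0 0 0 0;0 0 0 0 0 0;0 0 0 0 0 0", grip=20)

```text
time_s: 10.4
tcp_pos: [0.5806, -0.2215, 0.0543]
ee_rot: [[1.0, 0.004, 0.001], [0.004, -1.0, -0.0], [0.001, 0.0, -1.0]]
wrist_force: [-0.8, 0.5, 3.6]
gripper_width: 0.334
gripper_force: 30.0
```

Emit:
play_rows(commands="0 0 0 0 0 -0.7;0 0 0 0 0 -0.7;0 0 0 0 0 -0.7;0 0 0 0 0 -0.7;0 0 0 0 0 -0.7;0 0 0 0 0 -0.7;0 0 0 0 0 -0.7;0 0 0 0 0 -0.7;0 0 0 0 0 -0.7;0 0 0 0 0 -0.7;0 0 0 0 0 -0.7;0 0 0 0 0 -0.7;0 0 0 0 0 -0.7;0 0 0 0 0 -0.7;0 0 0 0 0 -0.7;0 0 0 0 0 -0.7;0 0 0 0 0 -0.7;0 0 0 0 0 -0.7;0 0 0 0 0 -0.7;0 0 0 0 0 -0.7")

```text
time_s: 12.4
tcp_pos: [0.5792, -0.2221, 0.0542]
ee_rot: [[-0.505, -0.863, -0.002], [-0.863, 0.505, -0.001], [0.002, 0.002, -1.0]]
wrist_force: [-3.3, -1.3, 5.5]
gripper_width: 0.332
gripper_force: 30.0
```

Emit:
play_rows(commands="0 0 0 0 0 -0.7;0 0 0 0 0 -0.7;0 0 0 0 0 -0.7;0 0 0 0 0 -0.7;0 0 0 0 0 -0.7;0 0 0 0 0 -0.5;0 0 0 0 0 0;0 0 0 0 0 0;0 0 0 0 0 0")

```text
time_s: 13.3
tcp_pos: [0.5787, -0.2217, 0.0542]
ee_rot: [[-0.902, -0.432, -0.003], [-0.432, 0.902, -0.0], [0.003, 0.001, -1.0]]
wrist_force: [-4.2, -0.5, 7.3]
gripper_width: 0.33
gripper_force: 30.0
```

Run:
```python
from h import *
s=r.sense();E=np.array(s["ee_rot"]);print(s["moment"],s["wrist_force"],s["joints"][5],np.degrees(np.arctan2(E[1,0],E[0,0])))
```

```text
[-0.05688898  1.17306502  0.08742879] [-4.2445279  -0.45673639  7.30555251] -58.46712842313622 -154.4364754332746
```

Emit:
play_rows(commands="0 0 0 0 0 -0.6;0 0 0 0 0 -0.6;0 0 0 0 0 -0.6;0 0 0 0 0 -0.6;0 0 0 0 0 -0.5;0 0 0 0 0 0;0 0 0 0 0 0;0 0 0 0 0 0")

```text
time_s: 14.1
tcp_pos: [0.5791, -0.2215, 0.0542]
ee_rot: [[-1.0, -0.011, -0.002], [-0.011, 1.0, 0.0], [0.002, 0.0, -1.0]]
wrist_force: [-3.6, 0.7, 6.4]
gripper_width: 0.332
gripper_force: 30.0
```

Run:
```python
from h import *
s=r.sense();E=np.array(s["ee_rot"]);print(s["moment"],np.degrees(np.arctan2(E[1,0],E[0,0])))
b,d=cams.capture("wrist");c,_=cams.capture("side")
m=np.hstack([cv2.resize(b,(400,300)),cv2.resize(c[200:275,270:370],(400,300),interpolation=cv2.INTER_CUBIC)])
cv2.imwrite("pics/m3.png",m)
```

```text
[ 0.15234739  0.96815358 -0.01320883] -179.3925822810371
```

View pics/m3.png

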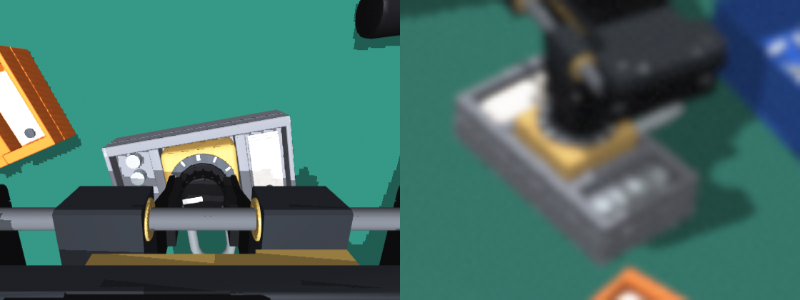

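The pointer is now at wrist view (192,201), on the -y side (3 o'clock). I'll quantify it before turning back.

Run:
```python
from h import *
ci=cams.camera_info("wrist");b,d=cams.capture("wrist")
g=b[:,:,:].min(2);m=np.zeros_like(g);m[265:300,245:300]=g[265:300,245:300]>150
n,l,st,_=cv2.connectedComponentsWithStats(m);i=1+np.argmax(st[1:,4]);print(st[1:])
v,u=np.where(l==i);X=np.array([ray("",a,c,.066,ci)[:2] for a,c in zip(u,v)])
w=np.linalg.svd(X-X.mean(0))[2][0];w*=-np.sign(w[1]);print(X.mean(0),"dial deg",10.4-np.degrees(np.arctan2(w[1],w[0])))
k=X.mean(0)-[.580,-.2212];print(np.degrees(np.arctan2(k[1],k[0])))
```

```text
[[255 275  29  11 206]]
[ 0.58112515 -0.22770187] dial deg 90.068149864882
-80.18218901735159
```

Emit:
play_rows(commands="0 0 0 0 0 0.7;0 0 0 0 0 0.7;0 0 0 0 0 0.7;0 0 0 0 0 0.7;0 0 0 0 0 0.7;0 0 0 0 0 0.7;0 0 0 0 0 0.7;0 0 0 0 0 0.7;0 0 0 0 0 0.7;0 0 0 0 0 0.7;0 0 0 0 0 0;0 0 0 0 0 0;0 0 0 0 0 0")

```text
time_s: 15.55
tcp_pos: [0.5802, -0.2222, 0.0543]
ee_rot: [[-0.49, -0.872, 0.0], [-0.872, 0.49, -0.001], [0.001, -0.001, -1.0]]
wrist_force: [-1.1, -4.0, 5.2]
gripper_width: 0.333
gripper_force: 30.0
```

Run:
```python
from h import *
s=r.sense();E=np.array(s["ee_rot"]);print(s["moment"],np.degrees(np.arctan2(E[1,0],E[0,0])),s["joints"])
ci=cams.camera_info("wrist");b,d=cams.capture("wrist")
g=b.min(2);m=np.zeros_like(g);m[262:305,240:305]=g[262:305,240:305]>150
n,l,st,_=cv2.connectedComponentsWithStats(m);print(st[1:])
for i in range(1,n):
    if st[i,4]<40: continue
    v,u=np.where(l==i);X=np.array([ray("",a,c,.066,ci)[:2] for a,c in zip(u,v)])
    w=np.linalg.svd(X-X.mean(0))[2][0];w*=-np.sign(w[1]);print(X.mean(0),"dial deg",10.4-np.degrees(np.arctan2(w[1],w[0])))
```

```text
[-0.91504152  0.48245555 -0.00344691] -119.35593041975358 [ -6.01662554  30.81352175 -11.73135301   0.08357535 -47.44690066
 -23.39580537]
[[255 275  29  11 187]]
[ 0.58711565 -0.22307812] dial deg 29.243110477772255
```

Emit:
play_rows(commands="0 0 0 0 0 0;0 0 0 0 0 0;0 0 0 0 0 0;0 0 0 0 0 0;0 0 0.5 0 0 0;0 0 1 0 0 0;0 0 0.5 0 0 0;0.2 0.05 0 0 0 -0.73;0.2 0.05 0 0 0 -0.73;0.2 0.05 0 0 0 -0.73;0.25 0.05 0 0 0 -0.73;0.25 0.05 0 0 0 -0.73;0.25 0.05 0 0 0 -0.73;0.25 0.05 0 0 0 -0.73;0.25 0.05 0 0 0 -0.73;0 0 0 0 0 0;0 0 0 0 0 0", grip=60)

```text
time_s: 17.3
tcp_pos: [0.6355, -0.2091, 0.1132]
ee_rot: [[-0.983, -0.186, -0.001], [-0.186, 0.983, 0.0], [0.001, 0.0, -1.0]]
wrist_force: [0.3, 0.7, 0.5]
gripper_width: 0.69
gripper_force: 0.0
```

Run:
```python
from h import *
s=r.sense();E=np.array(s["ee_rot"]);print(s["tcp_pos"],np.degrees(np.arctan2(E[1,0],E[0,0])),s["joints"][5])
a=cv2.imread("pics/scene0.png");hsv=cv2.cvtColor(a,cv2.COLOR_BGR2HSV)
m=cv2.inRange(hsv,(105,120,50),(125,255,255));m[:220]=0;m[:,:170]=0
n,l,st,c=cv2.connectedComponentsWithStats(m);i=1+np.argmax(st[1:,4]);print(st[i])
p=cv2.findContours((l==i).astype(np.uint8),0,2)[0][0]
for q in cv2.boxPoints(cv2.minAreaRect(p)):print(q,ray("scene",*q,.055)[:2],ray("scene",*q,0)[:2])
ci=cams.camera_info("wrist");b,d=cams.capture("wrist")
print([pix("wrist",X,ci).round() for X in([.58,-.221,.066],[.634,-.211,.033],[.623,-.231,.033],[.616,-.193,.033])])
cv2.imwrite("pics/w2.png",b)
```

```text
[ 0.63547982 -0.20914902  0.1131839 ] -169.28055342890232 -74.86941859337915
[ 183  235   58   49 1454]
[180.24658 266.34247] [ 0.84335954 -0.29075275] [ 0.81640305 -0.31939789]
[193.47946 231.05482] [ 0.71872153 -0.32278455] [ 0.68620035 -0.35285981]
[243.78082 249.91785] [ 0.71835681 -0.15127275] [ 0.68581934 -0.17369054]
[230.54794 285.2055 ] [ 0.8394157 -0.1287986] [ 0.81228314 -0.15021299]
[array([280., 144.]), array([281., 215.]), array([256., 196.]), array([310., 196.])]
```

View pics/w2.png

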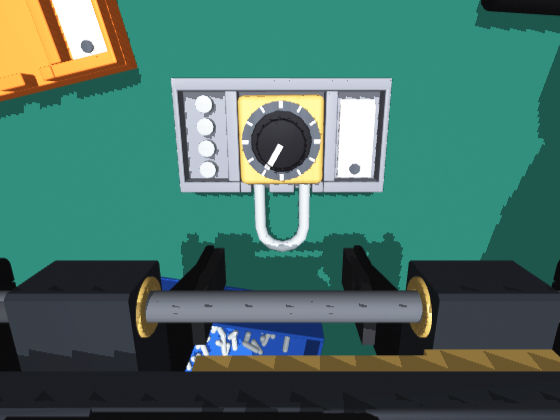

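The pointer is at 1 o'clock (pixel 273,157) and the shackle is centred at (281,215), as predicted. I go down onto it.

Emit:
play_rows(commands="0 -0.04 -0.5 0 0 0;0 0 -0.8 0 0 0;0 0 -0.8 0 0 0;0 0 -0.6 0 0 0;0 0 -0.5 0 0 0;0 0 0 0 0 0;0 0 0 0 0 0", grip=60)

```text
time_s: 18.05
tcp_pos: [0.6359, -0.2108, 0.0176]
ee_rot: [[-0.983, -0.184, -0.0], [-0.184, 0.983, -0.0], [0.0, -0.0, -1.0]]
wrist_force: [-0.5, -0.4, 0.1]
gripper_width: 0.688
gripper_force: 0.0
```

Emit:
play_rows(commands="0 0 0 0 0 0;0 0 0 0 0 0;0 0 0 0 0 0;0 0 0 0 0 0;0 0 0 0 0 0;0 0 0 0 0 0;0 0 0 0 0 0", grip=30)

```text
time_s: 18.75
tcp_pos: [0.6362, -0.2106, 0.0182]
ee_rot: [[-0.983, -0.184, 0.001], [-0.184, 0.983, -0.0], [-0.001, -0.0, -1.0]]
wrist_force: [-0.5, 0.8, 4.0]
gripper_width: 0.445
gripper_force: 30.0
```

Emit:
play_rows(commands="0.11 0.02 0 0 0 0;0.11 0.02 0 0 0 0;0.11 0.02 0 0 0 0;0.11 0.02 0 0 0 0;0.11 0.02 0 0 0 0;0 0 0 0 0 0;0 0 0 0 0 0")

```text
time_s: 19.45
tcp_pos: [0.6512, -0.2077, 0.0171]
ee_rot: [[-0.983, -0.183, -0.003], [-0.183, 0.983, 0.0], [0.003, 0.001, -1.0]]
wrist_force: [-5.3, -1.4, 4.1]
gripper_width: 0.447
gripper_force: 30.0
```

Emit:
play_rows(commands="0.1 0.02 0 0 0 0;0.1 0.02 0 0 0 0;0 0 0 0 0 0;0 0 0 0 0 0;0 0 0 0 0 0")

```text
time_s: 19.95
tcp_pos: [0.6512, -0.2075, 0.0156]
ee_rot: [[-0.983, -0.182, -0.017], [-0.182, 0.983, 0.001], [0.016, 0.004, -1.0]]
wrist_force: [-14.3, -4.5, 6.5]
gripper_width: 0.447
gripper_force: 30.0
```

Run:
```python
from h import *
ci=cams.camera_info("wrist");b,d=cams.capture("wrist")
cv2.imwrite("pics/w3.png",b[100:400])
```

```text
(no output)
```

View pics/w3.png

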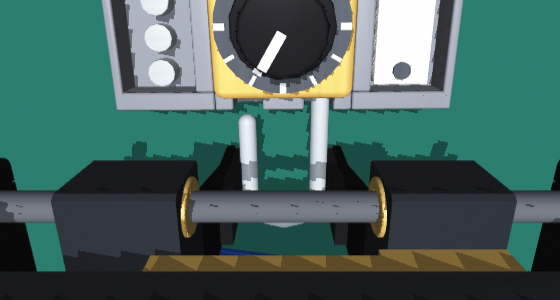

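The shackle is out at its stop: the free leg tip is visible at (247,120). Next: relax the pull and lift slowly.

Emit:
play_rows(commands="-0.08 -0.01 0 0 0 0;-0.08 -0.01 0 0 0 0;0 0 0.1 0 0 0;0 0 0.2 0 0 0;0 0 0.2 0 0 0;0 0 0.2 0 0 0;0 0 0.2 0 0 0;0 0 0.2 0 0 0;0 0 0.2 0 0 0;0 0 0.3 0 0 0;0 0 0.3 0 0 0;0 0 0.4 0 0 0;0 0 0.5 0 0 0;0 0 0.5 0 0 0;0 0 0.5 0 0 0;0 0 0.5 0 0 0;0 0 0.5 0 0 0;0 0 0.5 0 0 0;0 0 0.5 0 0 0;0 0 0.5 0 0 0")

```text
time_s: 22.0
tcp_pos: [0.6535, -0.2069, 0.2087]
ee_rot: [[-0.983, -0.184, 0.002], [-0.184, 0.983, -0.0], [-0.002, -0.0, -1.0]]
wrist_force: [0.9, 0.1, -2.9]
gripper_width: 0.442
gripper_force: 30.0
```

Emit:
play_rows(commands="-0.13 0.5 0.1 0 0 0;-0.21 0.76 0.1 0 0 0;-0.21 0.76 0.1 0 0 0;-0.21 0.76 0.1 0 0 0;-0.21 0.76 0.1 0 0 0;-0.21 0.76 0.1 0 0 0;-0.21 0.76 0.1 0 0 0;-0.21 0.76 0 0 0 0;-0.21 0.76 0 0 0 0;-0.21 0.76 0 0 0 0;-0.21 0.76 0 0 0 0;-0.21 0.76 0 0 0 0;-0.21 0.76 0 0 0 0;-0.21 0.76 0 0 0 0;-0.21 0.76 0 0 0 0;-0.21 0.76 0 0 0 0;-0.21 0.76 0 0 0 0;-0.21 0.76 0 0 0 0;-0.21 0.76 0 0 0 0;-0.13 0.5 0 0 0 0")

```text
time_s: 24.0
tcp_pos: [0.5311, 0.235, 0.2281]
ee_rot: [[-0.983, -0.185, 0.0], [-0.185, 0.983, 0.001], [-0.0, 0.001, -1.0]]
wrist_force: [-0.0, -0.9, -3.6]
gripper_width: 0.448
gripper_force: 30.0
```

Emit:
play_rows(commands="0 0 0 0 0 0;0 0 0 0 0 0;0 0 0 0 0 0;0 0 0 0 0 0;0 0 0 0 0 0;0 0 0 0 0 0;0 0 0 0 0 0;0 0 0 0 0 0")

```text
time_s: 24.8
tcp_pos: [0.5323, 0.2333, 0.2276]
ee_rot: [[-0.983, -0.184, -0.0], [-0.184, 0.983, -0.0], [0.0, -0.0, -1.0]]
wrist_force: [-0.2, -0.2, -2.6]
gripper_width: 0.445
gripper_force: 30.0
```

Run:
```python
from h import *
s=r.sense();print(s["tcp_pos"],s["wrist_force"],s["gripper_width"])
a,_=cams.capture("scene");b,_=cams.capture("wrist");c,_=cams.capture("side")
z=lambda im,x,y,w=160,h=120: cv2.resize(im[y:y+h,x:x+w],(400,300),interpolation=cv2.INTER_CUBIC)
m=np.vstack([np.hstack([z(a,310,170),z(c,180,40)]),np.hstack([cv2.resize(b,(400,300)),np.zeros((300,400,3),np.uint8)])])
cv2.imwrite("pics/m4.png",m)
```

```text
[0.53232768 0.23329323 0.22761792] [-0.21952533 -0.19841761 -2.59246947] 0.4452956627902383
```

View pics/m4.png

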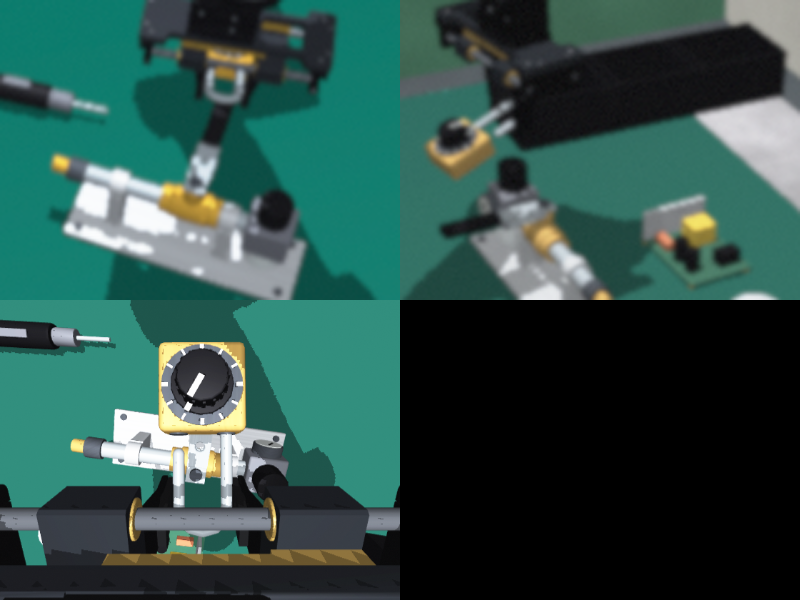

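The open lock is held level and steady above the ear, and the lever is still square across the pipe. I'm handing the job in.

```bash
python3 -c "
from station import r
print(r.finish_job())"
```

```text
the job is handed in; nothing more can be done
None
```

The job is handed in after about 25 s of the 72 s allowed, with no verdict returned: the lever is shut against its stop, the padlock is dialled open with its shackle out at the stop, and the lock is held steady about 13 cm above the lock ear.

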